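# Pistons back with their own rods

## Robot

A 7-joint arm with a two-finger parallel gripper is mounted at the origin on the work surface. World frame = base frame: x ahead of the robot, y to its left, z up, the work surface at z = 0. Lengths are in m, angles in rad, forces in N, time in s.
With the tool pointing down it reaches from about 0.4 to 0.875 m from the base axis. Payload 19.3 kg.
Tool frame: the origin (TCP) lies midway between the tips of the shut fingers; the grasp point (between the pads) lies 19 mm behind it (bot.grip_point_offset is the distance from the TCP to the grasp point, in m); z points along the fingers, y is the direction in which the jaws open and shut (so a half turn about z gives the same grasp; the last joint's range is limited). The gripper opens to 85 mm and grips with 20 to 120 N. Pads are 22 mm wide; open, the fingers measure 114 mm over their backs; the gripper's body (76 mm by 85 mm) begins 54 mm behind the grasp point. The pads swing forward as they close: fully open they stand 13 mm farther back than shut.
Start: joints at [1.133, 0.521, -0.036, 1.599, 0.021, 1.021, -0.113], TCP at [0.225, -0.583, 0.231] pointing down, gripper open.
Joint ranges: [-2.91, 2.91], [-0.3, 2.13], [-1.5, 1.42], [0.17, 2.43], [-1.26, 4.41], [0.16, 1.93], [-2.52, 2.52]. Speed limits (rad/s): [1.89, 1.89, 2.39, 2.39, 3.01, 3.01, 3.01].

## Interface

Orientations are given as [roll, pitch, yaw] about the fixed x, y, z axes, in that order (R = Rz(yaw) Ry(pitch) Rx(roll)).
In Python, from workcell import bot, viewer, workorder gives the robot as it stands.
- The arm moves only by the tool move_arm, never from a script. Its argument "plan" is a list of rows, each a list of 6 numbers: the shift along the tool's x, y, z scaled (see below), then the turn, a rotation vector about the tool's x, y, z scaled (see below). A call has 1 to 5 rows; each row shifts and turns the commanded pose from where the row before left it, along the tool's axes as they then stand; what a row does not reach is not made up. The controller multiplies each number of a shift by 0.025 m and each number of a turn by pi rad. A row lasts 1/10 s, in which the tool goes at most 50 mm and 8.59 degrees, less where a joint would pass 70% of its speed; a pose out of reach is approached as far as the arm can. A call with a number of a shift or a turn outside -1 to 1 is refused whole. A call with a gripper value outside its range is refused whole. "claw" is the closure, from -1 (fully open) to 1 (shut), so that 0 is half open, set as the call begins (left out, the last holds). The fingers move at their own pace and stop on an object; "force" is the grip in N (left out, the last holds). Time passes only in rows, so rows that do not move let the fingers close. It gives the time, the measured TCP pose, the force and the opening at its end, in the units of the state.
- bot.observe(): the state, without advancing time (a new reading comes with each control period).
- viewer.grab_frame(name): name is "side" or "top" or "wrist"; returns the picture (420x560x3 uint8, red, green, blue); there is no depth.
- viewer.camera_info(name): a dict with "K" (3x3 intrinsics, pixels), "D" ([k1, k2, p1, p2, k3] as OpenCV has them; the pictures are not rectified), "R" (3x3) and "t" (3): a world point X has camera coordinates R X + t. Camera axes: x right, y down, z forward; pixel columns grow to the right and rows downward; lengths in m; the calibration is good to about 2 mm. A picture is of the moment at which its call begins: read the wrist's pose just before it. camera_info takes no time and is no camera call; for the wrist camera it gives the pose at the moment of the call.
- workorder.job_done(): hands the job in, once; it reports no verdict.
The state is a dict: "clock": time; "qpos": joint angles; "qd": joint speeds; "joint_efforts": joint torques, N m; "position": TCP position; "tool_rot": TCP orientation; "force": force on the tool from outside, world axes, zero at the start; "moment": the same for the moment, N m; "grip_width": finger opening in m.
Only numpy, scipy, OpenCV 4.12 (cv2) and the standard library are available. Lean on these libraries where they do the work, as an engineer would, in place of code of your own. Each camera call takes 0.05 s, during which the arm holds its last target.

## Task

The pistons have come back from cleaning mixed up among their keepers. Put every piston back on the keeper of its own paint colour: standing upright over the spigot, foot down on the board, released. A spigot takes only one piston at a time, so one can wait on the empty rubber pad meanwhile. Set each piston right down before letting go, never drop one or tip one over, and leave the spray can standing where it is.

Things in the scene. Friction and masses are not known exactly. Their poses are not given: they have to be found in the camera images.
- piston_red (a point): Loose aluminium piston with a round red paint dot (28 mm across) on its crown: an upright plain cylinder 58 mm in diameter and 55 mm tall, open at the bottom (cavity 48 mm across, 33 mm deep), about 0.2 kg. The point is its centre, half-way up (27.5 mm above its foot); z points up through the crown.
- piston_yellow (a point): Loose aluminium piston with a round yellow paint dot (28 mm across) on its crown: an upright plain cylinder 58 mm in diameter and 55 mm tall, open at the bottom (cavity 48 mm across, 33 mm deep), about 0.2 kg. The point is its centre, half-way up (27.5 mm above its foot); z points up through the crown.
- piston_blue (a point): Loose aluminium piston with a round blue paint dot (28 mm across) on its crown: an upright plain cylinder 58 mm in diameter and 55 mm tall, open at the bottom (cavity 48 mm across, 33 mm deep), about 0.2 kg. The point is its centre, half-way up (27.5 mm above its foot); z points up through the crown.
- piston_green (a point): Loose aluminium piston with a round green paint dot (28 mm across) on its crown: an upright plain cylinder 58 mm in diameter and 55 mm tall, open at the bottom (cavity 48 mm across, 33 mm deep), about 0.2 kg. The point is its centre, half-way up (27.5 mm above its foot); z points up through the crown.
- place_red (a point): Seat of the red keeper, a fixed plywood board 88 mm wide with a red paint bar at its front end. The point is on the board's top, on the axis of a round-topped spigot (26 mm dia., 28 mm tall) over which a piston stands, foot on the board. x runs along the board: bar at x = -54 mm, con-rod with red dabs at x = 70 to 220 mm, up to 20 mm high. Holds a piston at the start, mostly of another colour.
- place_yellow (a point): Seat of the yellow keeper, a fixed plywood board 88 mm wide with a yellow paint bar at its front end. The point is on the board's top, on the axis of a round-topped spigot (26 mm dia., 28 mm tall) over which a piston stands, foot on the board. x runs along the board: bar at x = -54 mm, con-rod with yellow dabs at x = 70 to 220 mm, up to 20 mm high. Holds a piston at the start, mostly of another colour.
- place_blue (a point): Seat of the blue keeper, a fixed plywood board 88 mm wide with a blue paint bar at its front end. The point is on the board's top, on the axis of a round-topped spigot (26 mm dia., 28 mm tall) over which a piston stands, foot on the board. x runs along the board: bar at x = -54 mm, con-rod with blue dabs at x = 70 to 220 mm, up to 20 mm high. Holds a piston at the start, mostly of another colour.
- place_green (a point): Seat of the green keeper, a fixed plywood board 88 mm wide with a green paint bar at its front end. The point is on the board's top, on the axis of a round-topped spigot (26 mm dia., 28 mm tall) over which a piston stands, foot on the board. x runs along the board: bar at x = -54 mm, con-rod with green dabs at x = 70 to 220 mm, up to 20 mm high. Holds a piston at the start, mostly of another colour.
- pad: Fixed pale grey ribbed rubber pad, 100 x 100 x 6 mm, empty at the start: the free spot where one piston can be parked. Origin at the centre of its underside, 6 mm below its flat top; z up.
- can (a point): Loose spray can, aluminium with a white and orange label and black cap, 52 mm in diameter, 168 mm tall, standing 175 mm behind the pad (in the pad's +x direction). The point is its centre, half-way up. Leave it standing.
Not all that is in view belongs to the job. Leave any purple or turquoise look-alike of the part that bears piston_blue alone.

How it is judged:
At the end, for the whole second after the job is handed in: Each of the four pistons stands on the keeper of its own colour: within 14 mm of the spigot's axis, foot down on the board (centre 23.5 to 31.5 mm above the seat), upright within 0.08 rad, at rest and released (horizontal distance between piston_red and place_red below 0.014 m and z of piston_red in the frame of place_red between 0.0235 and 0.0315 m and angle between each of piston_red, piston_yellow, piston_blue, piston_green's own z axis and vertical below 0.08 rad and linear speed of each of piston_red_body, piston_yellow_body, piston_blue_body, piston_green_body below 0.02 m/s and contact force between the fingers and piston_red_body below 0.1 N and horizontal distance between piston_yellow and place_yellow below 0.014 m and z of piston_yellow in the frame of place_yellow between 0.0235 and 0.0315 m and contact force between the fingers and piston_yellow_body below 0.1 N and horizontal distance between piston_blue and place_blue below 0.014 m and z of piston_blue in the frame of place_blue between 0.0235 and 0.0315 m and contact force between the fingers and piston_blue_body below 0.1 N and horizontal distance between piston_green and place_green below 0.014 m and z of piston_green in the frame of place_green between 0.0235 and 0.0315 m and contact force between the fingers and piston_green_body below 0.1 N); the robot touches nothing.
It fails at once if a piston is tipped over (angle between any of piston_red, piston_yellow, piston_blue, piston_green's own z axis and vertical above 0.8 rad).
It fails at once if the spray can is knocked over or shoved 40 mm or more (angle between can's own z axis and vertical above 0.5 rad or distance of can from where it was at the start of the episode above 0.04 m).
It fails at once if a piston is dropped: let go, it falls faster than 0.55 m/s (a drop of about 15 mm or more) ((contact force between the fingers and piston_red_body below 0.05 N and linear speed of piston_red_body above 0.55 m/s) or (contact force between the fingers and piston_yellow_body below 0.05 N and linear speed of piston_yellow_body above 0.55 m/s) or (contact force between the fingers and piston_blue_body below 0.05 N and linear speed of piston_blue_body above 0.55 m/s) or (contact force between the fingers and piston_green_body below 0.05 N and linear speed of piston_green_body above 0.55 m/s)).
It also fails if it takes over 112 s, if anything falls off the work surface, if the arm or the gripper's body presses on something with over 40 N, if the wrist force passes 120 N, or if a joint passes its speed limit or range.

## Working session

There is one attempt and no reset: what is moved stays moved. The work goes in short steps, Python scripts to look and compute and a tool call to move; the robot and the scene stay as the last step left them, time stands still between calls to the robot, and variables do not carry over. Pictures are saved under pics/ and viewed, and the job is handed in when it is done.

Besides the shell and the picture viewer there is one more tool, called after ">>>" by a JSON object that holds its "op" and its "data", one argument or row to a line. move_arm: Moves the arm, as the interface text tells. Shifts and turns lie within -1 to 1; 1 stands for 0.025 m of shift or pi rad of turn. Its arguments: {"type":"object","properties":{"plan":{"type":"array","items":{"type":"array","items":{"type":"number"}}},"claw":{"type":"number"},"force":{"type":"number"}},"required":["plan"]}

```bash
ls; mkdir -p pics
python3 - <<'E'
from workcell import bot, viewer, workorder
import cv2
print(bot.observe())
for n in ["side","top","wrist"]:
    ci=viewer.camera_info(n); print(n,ci)
    im=viewer.grab_frame(n); cv2.imwrite(f"pics/{n}0.png",im[:,:,::-1])
E
```

```text
pics
{'clock': 0.0, 'qpos': array([ 1.13277656,  0.52200227, -0.0363147 ,  1.60000848,  0.02121388,
        1.02109794, -0.11278308]), 'qd': array([ 1.01979213e-03,  7.88015384e-04, -1.16267621e-03,  7.20394697e-04,
       -2.23289283e-05, -9.57551022e-04, -5.75749443e-04]), 'joint_efforts': array([-3.18114346e-06, -9.27130437e+01,  1.98009767e+00, -3.69933414e+01,
        1.78544316e-02,  8.52772209e-03, -7.02190459e-05]), 'position': array([ 0.22457164, -0.58289745,  0.23073303]), 'tool_rot': array([-3.14046629e+00,  9.90491425e-05,  3.67823018e-01]), 'force': array([-0.49048532, -0.5679862 , -1.37377645]), 'moment': array([ 0.01992004, -0.01692017, -0.03607596]), 'grip_width': 0.0854170223632576}
side {'K': array([[399.39750796,   0.        , 280.27893049],
       [  0.        , 399.39750796, 204.83551391],
       [  0.        ,   0.        ,   1.        ]]), 'D': array([-0.11865019,  0.        ,  0.        ,  0.        ,  0.        ]), 'R': array([[-0.98549463, -0.16945577,  0.00922361],
       [-0.13373296,  0.74198559, -0.65694207],
       [ 0.10447884, -0.64864638, -0.75388463
[... 249 characters left out ...]
       ,  0.        ,  0.        ,  0.        ]), 'R': array([[-0.01093168, -0.99950538,  0.02948713],
       [-0.99860865,  0.00939102, -0.05189003],
       [ 0.05158745, -0.03001335, -0.99821738]]), 't': array([0.00171868, 0.51462399, 0.98761535])}
wrist {'K': array([[365.96516128,   0.        , 284.82404776],
       [  0.        , 365.96516128, 206.43590944],
       [  0.        ,   0.        ,   1.        ]]), 'D': array([-0.04461831,  0.        ,  0.        ,  0.        ,  0.        ]), 'R': array([[ 0.35884565, -0.9333944 , -0.00216593],
       [-0.89897151, -0.34623422,  0.26827614],
       [-0.25115737, -0.09432262, -0.96333962]]), 't': array([-0.62397109, -0.03537027,  0.380301  ])}
```

View pics/top0.png

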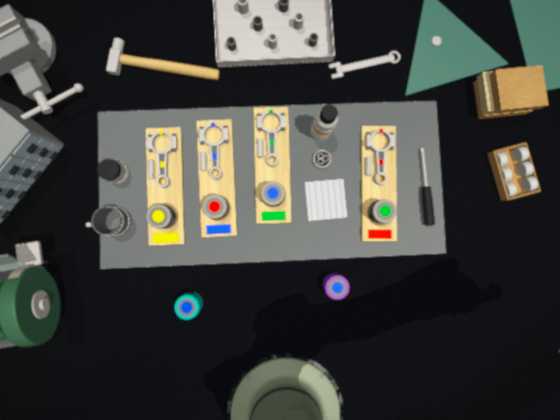

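View pics/side0.png

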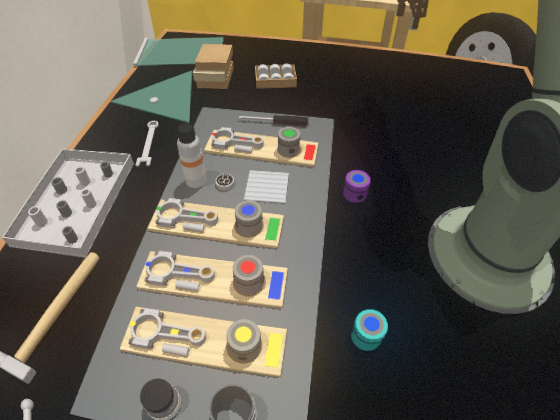

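View pics/wrist0.png

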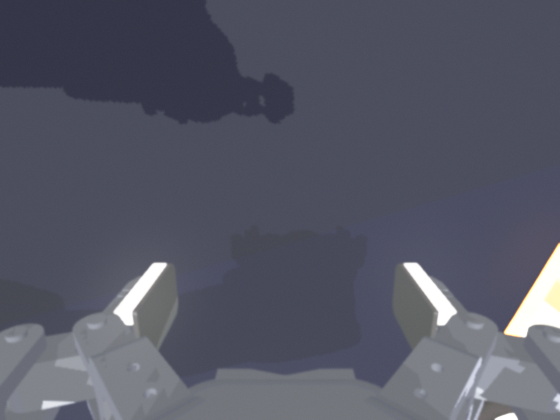

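The blue dot that counts could be mistaken for these:
- Blue dot on the silver piston on the green keeper, top (272,193). This is the real one.
- Turquoise look-alike at (187,307) and purple look-alike at (337,287). I leave both alone.
- Paint bars and dabs, which are not round crown dots.

The yellow piston is already on the yellow keeper. Red is on blue, blue is on green and green is on red.

```bash
cat > h.py <<'E'
import numpy as np, cv2
from workcell import bot, viewer, workorder
def rng(im,c):
    h=cv2.cvtColor(im,cv2.COLOR_RGB2HSV); H,S,V=[h[...,i].astype(int) for i in range(3)]
    s=(S>130)&(V>80)
    return (s&{'red':(H<8)|(H>172),'yellow':(H>24)&(H<36),'blue':(H>105)&(H<130),'green':(H>48)&(H<82)}[c]).astype(np.uint8)
def blobs(im,c,amin=60):
    n,l,st,ce=cv2.connectedComponentsWithStats(rng(im,c))
    return [(tuple(ce[i].round(1)),tuple(int(v) for v in st[i])) for i in range(1,n) if st[i,4]>=amin]
def ray(ci,uv):
    p=cv2.undistortPoints(np.array([[uv]],float),ci['K'],ci['D'])[0,0]
    d=ci['R'].T@np.array([p[0],p[1],1.]); o=-ci['R'].T@ci['t']; return o,d/np.linalg.norm(d)
def onz(ci,uv,z):
    o,d=ray(ci,uv); return o+d*(z-o[2])/d[2]
def tri(rs):
    A=sum(np.eye(3)-np.outer(d,d) for o,d in rs); b=sum((np.eye(3)-np.outer(d,d))@o for o,d in rs)
    X=np.linalg.solve(A,b); return X,[float(np.linalg.norm((np.eye(3)-np.outer(d,d))@(X-o))) for o,d in rs]
E
python3 - <<'E'
from h import *
for n in ["side","top"]:
    im=cv2.imread(f"pics/{n}0.png")[:,:,::-1]
    for c in ['red','yellow','blue','green']: print(n,c,blobs(im,c))
im=cv2.imread("pics/top0.png"); cv2.imwrite("pics/crop.png",cv2.resize(im[100:250,130:410],None,fx=2.8,fy=2.8,interpolation=cv2.INTER_CUBIC))
E
```

```text
side red [((np.float64(309.2), np.float64(151.8)), (304, 144, 11, 16, 131)), ((np.float64(247.2), np.float64(266.6)), (240, 261, 15, 13, 148))]
side yellow [((np.float64(242.8), np.float64(333.9)), (235, 327, 16, 15, 193)), ((np.float64(273.2), np.float64(349.9)), (265, 333, 17, 34, 428))]
side blue [((np.float64(357.8), np.float64(177.7)), (352, 174, 12, 8, 74)), ((np.float64(247.7), np.float64(209.4)), (242, 205, 13, 10, 94)), ((np.float64(275.5), np.float64(285.0)), (269, 272, 14, 27, 279)), ((np.float64(371.4), np.float64(323.4)), (364, 317, 16, 14, 174))]
side green [((np.float64(272.2), np.float64(228.8)), (266, 219, 13, 21, 196))]
top red [((np.float64(214.0), np.float64(206.0)), (209, 201, 12, 11, 109)), ((np.float64(379.5), np.float64(233.5)), (369, 230, 22, 8, 176))]
top yellow [((np.float64(157.9), np.float64(215.8)), (152, 210, 13, 13, 125)), ((np.float64(165.6), np.float64(237.1)), (153, 232, 26, 11, 271))]
top blue [((np.float64(272.3), np.float64(192.8)), (267, 188, 11, 11, 96)), ((np.float64(218.1), np.float64(228.8)), (207, 225, 23, 9, 181)), ((np.float64(337.1), np.float64(287.3)), (332, 282, 11, 11, 97)), ((np.float64(186.2), np.float64(307.0)), (181, 302, 12, 11, 107))]
top green [((np.float64(384.9), np.float64(210.7)), (380, 206, 11, 11, 99)), ((np.float64(273.1), np.float64(215.4)), (262, 211, 23, 9, 187))]
```

View pics/crop.png

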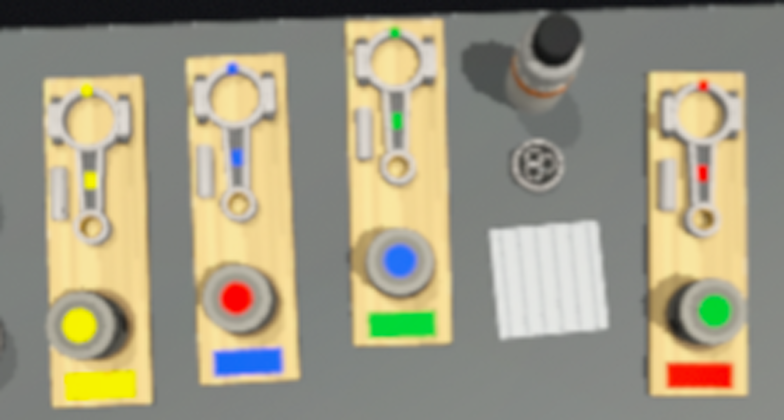

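The crop confirms red on blue (239,297), blue on green (400,261) and green on red (714,310), with yellow already home. The pad at (548,280) is empty. Next I triangulate the dots and bars.

Run:
```python
from h import *
T=viewer.camera_info('top'); S=viewer.camera_info('side'); im=cv2.imread("pics/top0.png")[:,:,::-1]
sd=cv2.imread("pics/side0.png")[:,:,::-1]
print('side green lowthr',blobs(sd,'green',30))
P={'y':((157.9,215.8),(242.8,333.9)),'r':((214,206),(247.2,266.6)),'b':((272.3,192.8),(247.7,209.4)),'turq':((186.2,307),(371.4,323.4)),
'barY':((165.6,237.1),(273.2,349.9)),'barB':((218.1,228.8),(275.5,285)),'barG':((273.1,215.4),(272.2,228.8)),'barR':((379.5,233.5),(309.2,151.8))}
for k,(a,b) in P.items(): 
    X,e=tri([ray(T,a),ray(S,b)]); print(k,X.round(4),np.round(e,4))
print('g',onz(T,(384.9,210.7),.075))
# boards from top: wood mask
h=cv2.cvtColor(im,cv2.COLOR_RGB2HSV)
m=((h[...,0]>10)&(h[...,0]<24)&(h[...,1]>60)&(h[...,2]>120)).astype(np.uint8)
n,l,st,ce=cv2.connectedComponentsWithStats(m)
for i in range(1,n):
    if st[i,4]>500: print(ce[i],st[i])
for c,(u,v) in {'yellow':(157.9,215.8),'red':(214,206),'blue':(272.3,192.8),'green':(384.9,210.7)}.items(): pass
m2=((h[...,1]<40)&(h[...,2]>150)).astype(np.uint8)
n,l,st,ce=cv2.connectedComponentsWithStats(m2)
for i in range(1,n):
    if st[i,4]>100:
        c=max(cv2.findContours((l==i).astype(np.uint8),0,1)[0],key=len)
        print('pad?',ce[i],st[i],cv2.minAreaRect(c),onz(T,ce[i],.01))
```

```text
side green lowthr [((np.float64(288.6), np.float64(132.7)), (284, 130, 10, 6, 49)), ((np.float64(272.2), np.float64(228.8)), (266, 219, 13, 21, 196))]
y [0.4934 0.2972 0.0701] [0.0007 0.0007]
r [0.5154 0.165  0.0698] [0.0007 0.0007]
b [0.5458 0.0263 0.0701] [0.0008 0.0008]
turq [0.2762 0.2337 0.0545] [0.0008 0.0008]
barY [0.4419 0.2942 0.0128] [0.0009 0.0009]
barB [0.4613 0.1631 0.0138] [0.0009 0.0009]
barG [0.4935 0.0248 0.013 ] [0.0009 0.0009]
barR [ 0.4445 -0.2451  0.0126] [0.0005 0.0005]
g [ 0.49937176 -0.24256261  0.075     ]
[169.7202729   66.13547758] [ 119   54  100   25 1026]
[521.17871486  87.39206827] [ 495   65   54   46 1992]
[272.92753002 166.07075472] [ 253  107   39  117 2332]
[218.05936073 179.02283105] [ 196  119   42  119 2409]
[377.66464471 186.08492201] [ 361  125   36  117 2308]
[167.98381452 188.444007  ] [ 146  127   39  119 2286]
[512.6977661  172.25886991] [493 143  48  57 761]
pad? [270.29531358  29.83373535] [ 213    0  122   62 5804] ((273.5407409667969, 27.855205535888672), (61.40660858154297, 118.48479461669922), 87.27368927001953) [0.97623142 0.0275181
[... 2402 characters left out ...]
 193.1590106 ] [261 182  23  23 283] ((272.0, 193.0), (22.0, 22.0), 90.0) [0.54927136 0.02637222 0.01      ]
pad? [214.58704453 206.20647773] [203 195  24  23 247] ((214.25003051757812, 205.75001525878906), (22.62741470336914, 21.920310974121094), 45.0) [0.51746636 0.17216124 0.01      ]
pad? [384.21138211 210.95528455] [374 200  23  23 246] ((383.75, 210.75), (21.920310974121094, 21.21320343017578), 45.0) [ 0.50125921 -0.25942367  0.01      ]
pad? [158.32113821 215.78455285] [146 205  24  23 246] ((157.5, 216.0), (22.0, 23.0), 90.0) [0.49466662 0.31329587 0.01      ]
pad? [ 33.81896552 253.07758621] [ 25 242  16  23 232] ((32.5, 253.0), (22.0, 15.0), 90.0) [0.4045322  0.62283281 0.01      ]
```

Run:
```python
from h import *
T=viewer.camera_info('top')
im=cv2.imread("pics/top0.png")[:,:,::-1]
for c in ['red','yellow','blue','green']:
    bl=blobs(im,c,8); print(c,[(b[0],b[1][4]) for b in bl])
bars={'Y':((165.6,237.1),(161.1,132.1)),'B':((218.1,228.8),(213,124.6)),'G':((273.1,215.4),(271,111.7)),'R':((379.5,233.5),(380.8,130.7))}
for k,(b,d) in bars.items():
    B=onz(T,b,.0145); D=onz(T,d,.032); v=(D-B)[:2]; L=np.linalg.norm(v); v/=L
    print(k,'seat',(B[:2]+.054*v).round(4),'yaw',round(np.degrees(np.arctan2(v[1],v[0])),1),'L',round(L,3))
for k,p in {'y':(157.9,215.8),'r':(214,206),'b':(272.3,192.8),'g':(384.9,210.7)}.items(): print(k,onz(T,p,.0698)[:2].round(4))
```

```text
red [((np.float64(380.9), np.float64(130.7)), 9), ((np.float64(380.5), np.float64(161.3)), 22), ((np.float64(214.0), np.float64(206.0)), 109), ((np.float64(379.5), np.float64(233.5)), 176)]
yellow [((np.float64(160.5), np.float64(132.0)), 20), ((np.float64(161.6), np.float64(164.0)), 26), ((np.float64(157.9), np.float64(215.8)), 125), ((np.float64(165.6), np.float64(237.1)), 271)]
blue [((np.float64(214.1), np.float64(155.6)), 17), ((np.float64(272.3), np.float64(192.8)), 96), ((np.float64(218.1), np.float64(228.8)), 181), ((np.float64(337.1), np.float64(287.3)), 97), ((np.float64(186.2), np.float64(307.0)), 107)]
green [((np.float64(271.1), np.float64(142.5)), 16), ((np.float64(384.9), np.float64(210.7)), 99), ((np.float64(273.1), np.float64(215.4)), 187)]
Y seat [0.4951 0.2953] yaw 1.7 L 0.261
B seat [0.5144 0.1649] yaw 2.2 L 0.26
G seat [0.5466 0.0253] yaw 0.6 L 0.26
R seat [ 0.498  -0.2457] yaw -1.1 L 0.26
y [0.4927 0.2972]
r [0.5147 0.1649]
b [0.545  0.0262]
g [ 0.4996 -0.2441]
```

>>> {"op": "move_arm", "data": {
  "plan": [
    [0,0,0,0,0,0.039],
    [0,0,0,0,0,0.039],
    [0,0,0,0,0,0.039],
    [0,0,0,0,0,0]
  ],
  "claw": -1,
  "force": 50
}}

```text
clock: 0.55
position: [0.2248, -0.583, 0.2311]
tool_rot: [-3.141, 0.0, -0.002]
force: [0.5, 0.4, 0.2]
grip_width: 0.085
```

>>> {"op": "move_arm", "data": {
  "plan": [
    [0.78,-0.97,0,0,0,0],
    [0.78,-0.97,0,0,0,0],
    [0.78,-0.97,0,0,0,0],
    [0.78,-0.97,0,0,0,0],
    [0.78,-0.97,0,0,0,0]
  ]
}}

```text
clock: 1.05
position: [0.3228, -0.4608, 0.2313]
tool_rot: [-3.142, 0.0, 0.005]
force: [0.4, -0.5, -0.4]
grip_width: 0.0852
```

>>> {"op": "move_arm", "data": {
  "plan": [
    [0.78,-0.97,0,0,0,0],
    [0.78,-0.97,0,0,0,0],
    [0.78,-0.97,0,0,0,0],
    [0.78,-0.97,0,0,0,0],
    [0.78,-0.97,0,0,0,0]
  ]
}}

```text
clock: 1.55
position: [0.4203, -0.3396, 0.2313]
tool_rot: [3.142, 0.0, 0.005]
force: [0.2, 0.1, -0.0]
grip_width: 0.0855
```

>>> {"op": "move_arm", "data": {
  "plan": [
    [0.78,-0.97,0,0,0,0],
    [0.78,-0.97,0,0,0,0],
    [0.78,-0.97,0,0,0,0],
    [0.78,-0.97,0,0,0,0],
    [0,0,0,0,0,0]
  ]
}}

```text
clock: 2.05
position: [0.5001, -0.2398, 0.2311]
tool_rot: [-3.14, -0.001, 0.01]
force: [0.1, 0.1, -0.3]
grip_width: 0.0851
```

Run:
```python
from h import *
ci=viewer.camera_info('wrist'); s=bot.observe(); im=viewer.grab_frame('wrist'); cv2.imwrite("pics/w1.png",im[:,:,::-1])
print(s['position'].round(4),s['tool_rot'].round(3))
for c in ['green','red']:
    for b in blobs(im,c,60): print(c,b,onz(ci,b[0],.0698).round(4),onz(ci,b[0],.0145).round(4))
```

```text
[ 0.5001 -0.2398  0.2311] [-3.14e+00 -1.00e-03  1.00e-02]
green ((np.float64(27.5), np.float64(180.8)), (0, 170, 57, 23, 1202)) [ 0.5037 -0.0153  0.0698] [0.4921 0.0253 0.0145]
green ((np.float64(289.5), np.float64(187.9)), (273, 172, 34, 33, 837)) [ 0.4991 -0.2433  0.0698] [ 0.4867 -0.244   0.0145]
red ((np.float64(295.2), np.float64(37.3)), (289, 29, 14, 18, 232)) [ 0.6185 -0.2463  0.0698] [ 0.6278 -0.2475  0.0145]
red ((np.float64(288.8), np.float64(229.3)), (259, 218, 60, 23, 1230)) [ 0.4618 -0.2432  0.0698] [ 0.4426 -0.2438  0.0145]
```

View pics/w1.png

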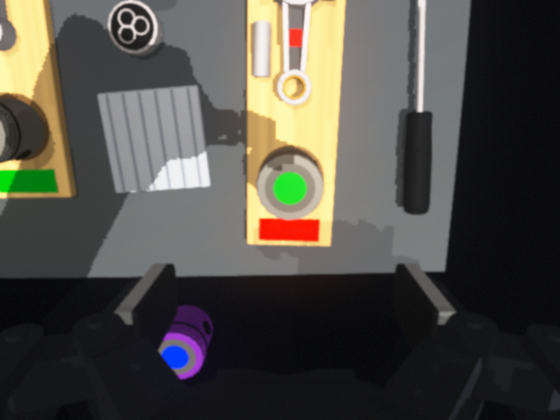

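The wrist view shows the green dot at (289,188) on the silver piston. Its position agrees with the top view to 1 mm, so I descend.

>>> {"op": "move_arm", "data": {
  "plan": [
    [-0.04,0.14,0.9,0,0,0.003],
    [0,0,0.9,0,0,0],
    [0,0,0.9,0,0,0],
    [0,0,0.9,0,0,0],
    [0,0,0.9,0,0,0]
  ]
}}

```text
clock: 2.6
position: [0.4959, -0.2481, 0.118]
tool_rot: [3.141, 0.0, -0.007]
force: [0.2, 0.1, 0.3]
grip_width: 0.0856
```

>>> {"op": "move_arm", "data": {
  "plan": [
    [0,0,0.9,0,0,0],
    [0,0,0.9,0,0,0],
    [0,0,0.9,0,0,0],
    [0,0,0.9,0,0,0],
    [0,0,0,0,0,0]
  ]
}}

```text
clock: 3.1
position: [0.4947, -0.2473, 0.0266]
tool_rot: [-3.14, 0.004, -0.008]
force: [-0.2, 0.9, -0.3]
grip_width: 0.0851
```

>>> {"op": "move_arm", "data": {
  "plan": [
    [0.16,-0.15,0,0,0,0],
    [0,0,0,0,0,0]
  ]
}}

```text
clock: 3.3
position: [0.5018, -0.2433, 0.03]
tool_rot: [3.141, -0.002, -0.008]
force: [0.5, -0.8, -0.1]
grip_width: 0.0857
```

>>> {"op": "move_arm", "data": {
  "plan": [
    [0,0,0,0,0,0],
    [0,0,0,0,0,0],
    [0,0,0,0,0,0],
    [0,0,0,0,0,0],
    [0,0,0,0,0,0]
  ],
  "claw": 1,
  "force": 50
}}

```text
clock: 3.8
position: [0.501, -0.2437, 0.0298]
tool_rot: [3.141, -0.001, -0.009]
force: [-2.0, 1.6, 13.6]
grip_width: 0.0572
```

>>> {"op": "move_arm", "data": {
  "plan": [
    [0,0,-0.5,0,0,0],
    [0,0,-0.9,0,0,0],
    [0,0,-0.9,0,0,0],
    [0,0,-0.9,0,0,0],
    [0,0,-0.8,0,0,0]
  ]
}}

```text
clock: 4.3
position: [0.5006, -0.2436, 0.1308]
tool_rot: [3.141, -0.001, -0.009]
force: [-0.4, 1.1, -3.6]
grip_width: 0.0569
```

>>> {"op": "move_arm", "data": {
  "plan": [
    [0.3,-1,0,0,0,0],
    [0.3,-1,0,0,0,0],
    [0.3,-1,0,0,0,0],
    [0.3,-1,0,0,0,0],
    [0.1,-1,0,0,0,0]
  ]
}}

```text
clock: 4.8
position: [0.5348, -0.1177, 0.1297]
tool_rot: [3.142, -0.001, -0.009]
force: [0.0, 0.3, -2.2]
grip_width: 0.0567
```

>>> {"op": "move_arm", "data": {
  "plan": [
    [0,-0.4,0,0,0,0],
    [0,0,0,0,0,0]
  ]
}}

```text
clock: 5.0
position: [0.5345, -0.1076, 0.1294]
tool_rot: [-3.141, -0.0, -0.007]
force: [-0.4, -1.2, -2.1]
grip_width: 0.0571
```

Run:
```python
from h import *
ci=viewer.camera_info('wrist'); s=bot.observe(); im=viewer.grab_frame('wrist'); cv2.imwrite("pics/w2.png",im[:,:,::-1])
print(s['position'].round(4),s['tool_rot'].round(3))
h=cv2.cvtColor(im,cv2.COLOR_RGB2HSV)
for c in ['green','red','blue']:
    for b in blobs(im,c,60): print(c,b,onz(ci,b[0],.0698+s['position'][2]-.03).round(4),onz(ci,b[0],.0145).round(4))
for p in [(280,100),(200,100)]: print(onz(ci,p,.008).round(4))
```

```text
[ 0.5345 -0.1076  0.1294] [-3.141 -0.    -0.007]
green ((np.float64(115.6), np.float64(256.1)), (74, 241, 80, 29, 1988)) [ 0.5574 -0.0553  0.1692] [0.4911 0.0235 0.0145]
green ((np.float64(271.0), np.float64(294.5)), (260, 290, 25, 10, 101)) [ 0.544  -0.1033  0.1692] [ 0.4579 -0.0959  0.0145]
green ((np.float64(292.7), np.float64(360.6)), (278, 356, 33, 10, 217)) [ 0.519  -0.1102  0.1692] [ 0.3956 -0.1129  0.0145]
red ((np.float64(505.0), np.float64(67.2)), (497, 55, 18, 26, 378)) [ 0.6119 -0.1682  0.1692] [ 0.6267 -0.2572  0.0145]
red ((np.float64(457.3), np.float64(305.4)), (420, 297, 76, 23, 1077)) [ 0.5394 -0.1634  0.1692] [ 0.4462 -0.2454  0.0145]
blue ((np.float64(55.8), np.float64(208.9)), (32, 186, 48, 47, 1747)) [ 0.5727 -0.039   0.1692] [0.5293 0.0643 0.0145]
[ 0.6052 -0.1046  0.008 ]
[ 0.6059 -0.0486  0.008 ]
```

View pics/w2.png

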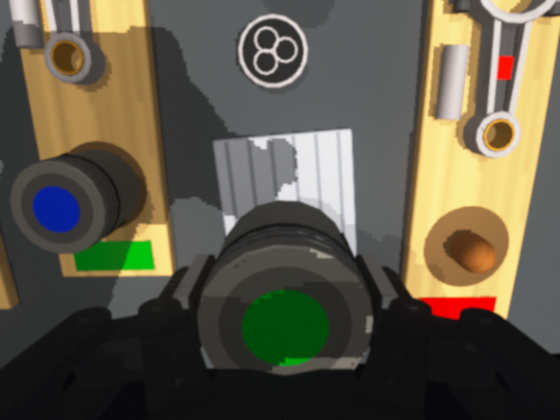

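The piston is held over the pad and the red spigot is now bare at (475,255). I lower it.

>>> {"op": "move_arm", "data": {
  "plan": [
    [0,0,0.9,0,0,0],
    [0,0,0.9,0,0,0],
    [0,0,0.9,0,0,0],
    [0,0,0.9,0,0,0],
    [0,0,0.4,0,0,0]
  ]
}}

```text
clock: 5.55
position: [0.5334, -0.1103, 0.0273]
tool_rot: [3.141, 0.002, -0.011]
force: [-0.8, 0.4, -1.6]
grip_width: 0.0569
```

>>> {"op": "move_arm", "data": {
  "plan": [
    [0,0,0.08,0,0,0],
    [0,0,0,0,0,0]
  ]
}}

```text
clock: 5.75
position: [0.5345, -0.1094, 0.0273]
tool_rot: [3.141, -0.0, -0.01]
force: [1.2, 0.2, -1.4]
grip_width: 0.0569
```

>>> {"op": "move_arm", "data": {
  "plan": [
    [0,0,0.1,0,0,0],
    [0,0,0,0,0,0]
  ]
}}

```text
clock: 5.95
position: [0.5348, -0.1089, 0.0249]
tool_rot: [3.141, -0.001, -0.009]
force: [0.8, 0.2, -2.0]
grip_width: 0.0571
```

>>> {"op": "move_arm", "data": {
  "plan": [
    [0,0,0.08,0,0,0],
    [0,0,0,0,0,0]
  ]
}}

```text
clock: 6.15
position: [0.5349, -0.1089, 0.0238]
tool_rot: [3.141, -0.001, -0.009]
force: [-6.5, 0.1, 26.4]
grip_width: 0.0571
```

>>> {"op": "move_arm", "data": {
  "plan": [
    [0,0,0.06,0,0,0],
    [0,0,0,0,0,0]
  ]
}}

```text
clock: 6.35
position: [0.535, -0.1089, 0.0236]
tool_rot: [3.141, -0.002, -0.009]
force: [-16.6, 3.4, 58.6]
grip_width: 0.0569
```

>>> {"op": "move_arm", "data": {
  "plan": [
    [0,0,-0.1,0,0,0],
    [0,0,0,0,0,0]
  ]
}}

```text
clock: 6.55
position: [0.5349, -0.1088, 0.024]
tool_rot: [3.141, -0.001, -0.009]
force: [-0.5, 0.9, -1.8]
grip_width: 0.0571
```

>>> {"op": "move_arm", "data": {
  "plan": [
    [0,0,0,0,0,0],
    [0,0,0,0,0,0],
    [0,0,0,0,0,0],
    [0,0,0,0,0,0],
    [0,0,0,0,0,0]
  ],
  "claw": -1
}}

```text
clock: 7.05
position: [0.5344, -0.1087, 0.0232]
tool_rot: [-3.142, 0.0, -0.009]
force: [0.8, -0.6, -0.3]
grip_width: 0.0854
```

>>> {"op": "move_arm", "data": {
  "plan": [
    [0,0,-0.5,0,0,0],
    [0,0,-1,0,0,0],
    [0,0,-1,0,0,0],
    [0,0,-1,0,0,0],
    [0,0,-1,0,0,0]
  ]
}}

```text
clock: 7.55
position: [0.5344, -0.1088, 0.1378]
tool_rot: [3.142, -0.001, -0.009]
force: [-0.4, -0.0, -0.4]
grip_width: 0.0856
```

>>> {"op": "move_arm", "data": {
  "plan": [
    [-0.07,-1,0,0,0,0],
    [-0.07,-1,0,0,0,0],
    [-0.07,-1,0,0,0,0],
    [-0.07,-1,0,0,0,0],
    [-0.07,-1,0,0,0,0]
  ]
}}

```text
clock: 8.05
position: [0.5267, 0.0173, 0.1368]
tool_rot: [-3.141, -0.001, -0.009]
force: [0.9, -0.5, 0.0]
grip_width: 0.0849
```

>>> {"op": "move_arm", "data": {
  "plan": [
    [-0.07,-1,0,0,0,0],
    [-0.07,-1,0,0,0,0],
    [-0.07,-1,0,0,0,0],
    [-0.07,-1,0,0,0,0],
    [-0.07,-1,0,0,0,0]
  ]
}}

```text
clock: 8.55
position: [0.5191, 0.1424, 0.1368]
tool_rot: [-3.141, -0.001, -0.009]
force: [-0.3, 0.2, 0.4]
grip_width: 0.0858
```

>>> {"op": "move_arm", "data": {
  "plan": [
    [-0.07,-0.95,0,0,0,0],
    [0,0,0,0,0,0],
    [0,0,0,0,0,0]
  ]
}}

```text
clock: 8.85
position: [0.5176, 0.1653, 0.1365]
tool_rot: [-3.142, -0.0, -0.008]
force: [-0.6, -0.2, 0.7]
grip_width: 0.0854
```

Run:
```python
from h import *
ci=viewer.camera_info('wrist'); s=bot.observe(); im=viewer.grab_frame('wrist'); cv2.imwrite("pics/w3.png",im[:,:,::-1])
print(s['position'].round(4),s['tool_rot'].round(3))
for c in ['green','red','blue']:
    for b in blobs(im,c,60): print(c,b,onz(ci,b[0],.0698).round(4),onz(ci,b[0],.0145).round(4))
T=viewer.camera_info('top');im=viewer.grab_frame('top'); cv2.imwrite("pics/t3.png",im[:,:,::-1])
for b in blobs(im,'green'): print(b,onz(T,b[0],.064))
```

```text
[0.5176 0.1653 0.1365] [-3.142 -0.    -0.008]
green ((np.float64(466.6), np.float64(229.3)), (428, 214, 80, 31, 2115)) [0.511  0.0539 0.0698] [0.4915 0.0248 0.0145]
red ((np.float64(286.2), np.float64(226.1)), (263, 204, 48, 46, 1730)) [0.5141 0.1647 0.0698] [0.4955 0.1647 0.0145]
blue ((np.float64(276.1), np.float64(11.4)), (267, 0, 19, 24, 434)) [0.633  0.169  0.0698] [0.6456 0.1702 0.0145]
blue ((np.float64(521.3), np.float64(174.7)), (498, 151, 47, 48, 1733)) [0.5448 0.0248 0.0698] [ 0.5343 -0.0119  0.0145]
blue ((np.float64(290.1), np.float64(272.2)), (250, 254, 79, 30, 1480)) [0.4835 0.1625 0.0698] [0.4568 0.1619 0.0145]
((np.float64(328.3), np.float64(197.4)), (323, 192, 11, 11, 93)) [ 0.53323783 -0.10866995  0.064     ]
((np.float64(273.1), np.float64(215.4)), (262, 211, 23, 9, 187)) [0.49117133 0.02478034 0.064     ]
```

View pics/w3.png

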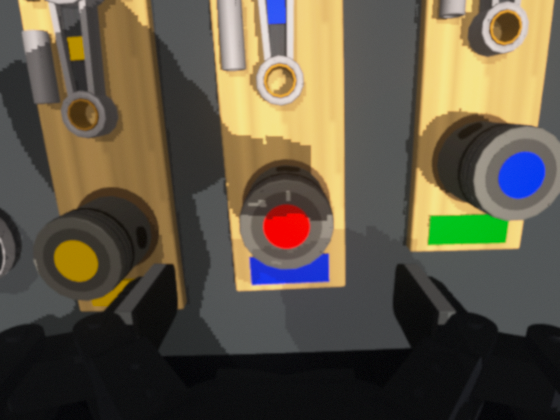

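View pics/t3.png

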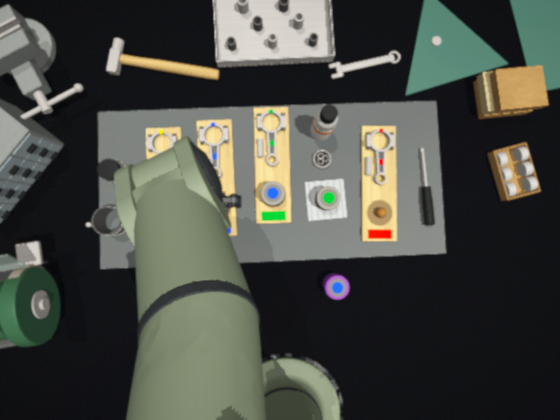

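Green stands centred on the pad in the top view at (328,197). Red is at (286,226) in the wrist view, at x 0.514, y 0.165. I descend on red.

>>> {"op": "move_arm", "data": {
  "plan": [
    [-0.12,0,0.8,0,0,0],
    [0,0,0.9,0,0,0],
    [0,0,0.9,0,0,0],
    [0,0,0.9,0,0,0],
    [0,0,0.7,0,0,0]
  ]
}}

```text
clock: 9.45
position: [0.5147, 0.164, 0.0299]
tool_rot: [3.141, 0.0, -0.011]
force: [0.5, -0.9, -0.1]
grip_width: 0.0855
```

>>> {"op": "move_arm", "data": {
  "plan": [
    [0,0,0,0,0,0],
    [0,0,0,0,0,0]
  ]
}}

```text
clock: 9.65
position: [0.5149, 0.1646, 0.0313]
tool_rot: [3.141, 0.0, -0.01]
force: [-0.1, 0.9, -0.1]
grip_width: 0.0856
```

>>> {"op": "move_arm", "data": {
  "plan": [
    [0,0,0,0,0,0],
    [0,0,0,0,0,0],
    [0,0,0,0,0,0],
    [0,0,0,0,0,0],
    [0,0,0,0,0,0]
  ],
  "claw": 1
}}

```text
clock: 10.15
position: [0.5153, 0.1652, 0.032]
tool_rot: [-3.141, -0.001, -0.009]
force: [-2.0, -2.3, 11.5]
grip_width: 0.057
```

>>> {"op": "move_arm", "data": {
  "plan": [
    [0,0,-0.5,0,0,0],
    [0,0,-0.9,0,0,0],
    [0,0,-0.9,0,0,0],
    [0,0,-0.9,0,0,0],
    [0,0,-0.8,0,0,0]
  ]
}}

```text
clock: 10.65
position: [0.5148, 0.1652, 0.133]
tool_rot: [-3.141, -0.001, -0.009]
force: [0.3, -0.4, -1.7]
grip_width: 0.057
```

>>> {"op": "move_arm", "data": {
  "plan": [
    [-0.04,1,0,0,0,0],
    [-0.04,1,0,0,0,0],
    [-0.04,1,0,0,0,0],
    [-0.04,1,0,0,0,0],
    [-0.04,1,0,0,0,0]
  ]
}}

```text
clock: 11.15
position: [0.5084, 0.0393, 0.1319]
tool_rot: [-3.141, -0.001, -0.009]
force: [-0.1, 0.4, -1.4]
grip_width: 0.0573
```

>>> {"op": "move_arm", "data": {
  "plan": [
    [-0.04,1,0,0,0,0],
    [-0.04,1,0,0,0,0],
    [-0.04,1,0,0,0,0],
    [-0.04,1,0,0,0,0],
    [-0.04,1,0,0,0,0]
  ]
}}

```text
clock: 11.65
position: [0.5023, -0.0857, 0.1318]
tool_rot: [3.142, -0.001, -0.009]
force: [0.3, 0.9, -2.0]
grip_width: 0.0569
```

>>> {"op": "move_arm", "data": {
  "plan": [
    [-0.04,1,0,0,0,0],
    [-0.04,1,0,0,0,0],
    [-0.04,1,0,0,0,0],
    [-0.04,1,0,0,0,0],
    [-0.04,1,0,0,0,0]
  ]
}}

```text
clock: 12.15
position: [0.4961, -0.2107, 0.1319]
tool_rot: [3.141, -0.001, -0.009]
force: [0.6, -0.0, -1.9]
grip_width: 0.0572
```

>>> {"op": "move_arm", "data": {
  "plan": [
    [-0.05,0.7,0,0,0,0],
    [-0.05,0.7,0,0,0,0],
    [0,0,0,0,0,0],
    [0,0,0,0,0,0]
  ]
}}

```text
clock: 12.55
position: [0.4933, -0.2446, 0.1315]
tool_rot: [-3.142, -0.0, -0.01]
force: [0.5, 0.1, -2.4]
grip_width: 0.0567
```

Run:
```python
from h import *
ci=viewer.camera_info('wrist'); s=bot.observe(); im=viewer.grab_frame('wrist'); cv2.imwrite("pics/w4.png",im[:,:,::-1])
print(s['position'].round(4),s['tool_rot'].round(3))
T=viewer.camera_info('top');im=viewer.grab_frame('top'); cv2.imwrite("pics/t4.png",im[:,:,::-1])
```

```text
[ 0.4933 -0.2446  0.1315] [-3.142 -0.    -0.01 ]
```

View pics/w4.png

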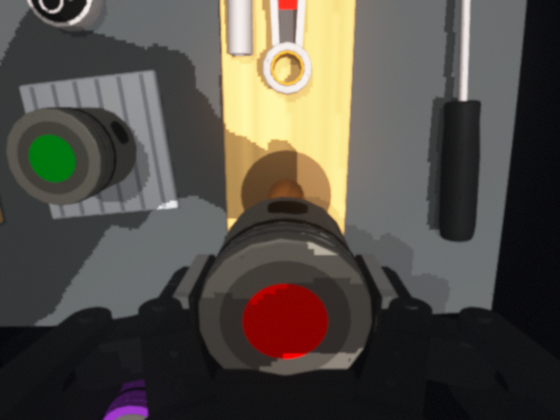

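Red is held above the red spigot, which shows at (287,190). I shift 4.5 mm forward and go down.

>>> {"op": "move_arm", "data": {
  "plan": [
    [0.18,0,0.8,0,0,0],
    [0,0,0.8,0,0,0],
    [0,0,0.8,0,0,0],
    [0,0,0.7,0,0,0],
    [0,0,0.6,0,0,0]
  ]
}}

```text
clock: 13.15
position: [0.4981, -0.2438, 0.0376]
tool_rot: [-3.141, 0.0, -0.008]
force: [0.3, 0.2, -1.5]
grip_width: 0.0569
```

>>> {"op": "move_arm", "data": {
  "plan": [
    [0,0,0.1,0,0,0],
    [0,0,0,0,0,0]
  ]
}}

```text
clock: 13.35
position: [0.498, -0.2443, 0.0358]
tool_rot: [-3.141, 0.0, -0.009]
force: [-0.0, 0.5, -1.3]
grip_width: 0.0568
```

>>> {"op": "move_arm", "data": {
  "plan": [
    [0,0,0.05,0,0,0],
    [0,0,0,0,0,0]
  ]
}}

```text
clock: 13.55
position: [0.4983, -0.2448, 0.0352]
tool_rot: [3.141, -0.001, -0.009]
force: [-0.9, -0.2, -0.8]
grip_width: 0.0568
```

>>> {"op": "move_arm", "data": {
  "plan": [
    [0,0,0.1,0,0,0],
    [0,0,0,0,0,0]
  ]
}}

```text
clock: 13.75
position: [0.4981, -0.2447, 0.0322]
tool_rot: [3.141, -0.0, -0.009]
force: [1.2, -0.0, -1.9]
grip_width: 0.0569
```

>>> {"op": "move_arm", "data": {
  "plan": [
    [0,0,0.05,0,0,0],
    [0,0,0,0,0,0]
  ]
}}

```text
clock: 13.95
position: [0.498, -0.2448, 0.032]
tool_rot: [3.141, -0.0, -0.01]
force: [-6.4, 2.6, 23.5]
grip_width: 0.0571
```

Contact comes at exactly the height where it was gripped, so I release.

>>> {"op": "move_arm", "data": {
  "plan": [
    [0,0,-0.04,0,0,0],
    [0,0,0,0,0,0]
  ]
}}

```text
clock: 14.15
position: [0.498, -0.2447, 0.0321]
tool_rot: [3.141, -0.0, -0.009]
force: [-1.4, 0.9, 8.0]
grip_width: 0.0569
```

>>> {"op": "move_arm", "data": {
  "plan": [
    [0,0,0,0,0,0],
    [0,0,0,0,0,0],
    [0,0,0,0,0,0],
    [0,0,0,0,0,0],
    [0,0,0,0,0,0]
  ],
  "claw": -1
}}

```text
clock: 14.65
position: [0.4979, -0.2447, 0.0317]
tool_rot: [-3.142, 0.0, -0.009]
force: [0.3, 0.4, 0.5]
grip_width: 0.0857
```

>>> {"op": "move_arm", "data": {
  "plan": [
    [0,0,-0.5,0,0,0],
    [0,0,-0.9,0,0,0],
    [0,0,-0.9,0,0,0],
    [0,0,-0.9,0,0,0],
    [0,0,-0.9,0,0,0]
  ]
}}

```text
clock: 15.15
position: [0.4979, -0.2447, 0.1362]
tool_rot: [3.141, -0.001, -0.009]
force: [0.3, 0.2, 0.2]
grip_width: 0.0854
```

>>> {"op": "move_arm", "data": {
  "plan": [
    [0.17,-1,0,0,0,0],
    [0.17,-1,0,0,0,0],
    [0.17,-1,0,0,0,0],
    [0.17,-1,0,0,0,0],
    [0.17,-1,0,0,0,0]
  ]
}}

```text
clock: 15.65
position: [0.5205, -0.1189, 0.1353]
tool_rot: [3.142, -0.001, -0.009]
force: [-0.2, -0.7, -0.5]
grip_width: 0.0854
```

>>> {"op": "move_arm", "data": {
  "plan": [
    [0.17,-1,0,0,0,0],
    [0.17,-1,0,0,0,0],
    [0.17,-1,0,0,0,0],
    [0.17,-1,0,0,0,0],
    [0.17,-1,0,0,0,0]
  ]
}}

```text
clock: 16.15
position: [0.5429, 0.006, 0.1353]
tool_rot: [-3.142, -0.001, -0.009]
force: [-0.1, 0.3, 0.5]
grip_width: 0.0855
```

>>> {"op": "move_arm", "data": {
  "plan": [
    [0.15,-0.8,0,0,0,0],
    [0,0,0,0,0,0],
    [0,0,0,0,0,0]
  ]
}}

```text
clock: 16.45
position: [0.5466, 0.0249, 0.1349]
tool_rot: [3.141, -0.0, -0.009]
force: [-0.2, -0.8, -0.3]
grip_width: 0.0853
```

Run:
```python
from h import *
ci=viewer.camera_info('wrist'); s=bot.observe(); im=viewer.grab_frame('wrist'); cv2.imwrite("pics/w5.png",im[:,:,::-1])
print(s['position'].round(4),s['tool_rot'].round(3))
for c in ['green','red','blue']:
    for b in blobs(im,c,60): print(c,b,onz(ci,b[0],.0698).round(4),onz(ci,b[0],.0145).round(4))
T=viewer.camera_info('top');im=viewer.grab_frame('top'); cv2.imwrite("pics/t5.png",im[:,:,::-1])
for b in blobs(im,'red'): print(b,onz(T,b[0],.0698))
```

```text
[0.5466 0.0249 0.1349] [ 3.141 -0.    -0.009]
green ((np.float64(279.7), np.float64(8.4)), (271, 0, 18, 18, 316)) [0.6631 0.0266 0.0698] [0.676  0.0273 0.0145]
green ((np.float64(497.5), np.float64(237.8)), (476, 217, 44, 42, 1448)) [ 0.5347 -0.106   0.0698] [ 0.5137 -0.1404  0.0145]
green ((np.float64(286.8), np.float64(270.3)), (247, 253, 79, 28, 1370)) [0.5146 0.0241 0.0698] [0.4883 0.0241 0.0145]
blue ((np.float64(59.7), np.float64(63.9)), (51, 52, 18, 25, 339)) [0.638  0.1474 0.0698] [0.6443 0.18   0.0145]
blue ((np.float64(283.2), np.float64(224.6)), (260, 202, 48, 46, 1700)) [0.5446 0.0261 0.0698] [0.5262 0.0265 0.0145]
blue ((np.float64(95.8), np.float64(301.0)), (78, 291, 43, 26, 694)) [0.4933 0.1483 0.0698] [0.4613 0.1812 0.0145]
((np.float64(385.1), np.float64(211.4)), (380, 206, 12, 12, 109)) [ 0.49788432 -0.24450058  0.0698    ]
((np.float64(379.5), np.float64(233.5)), (369, 230, 22, 8, 176)) [ 0.44501977 -0.22967089  0.0698    ]
```

View pics/w5.png

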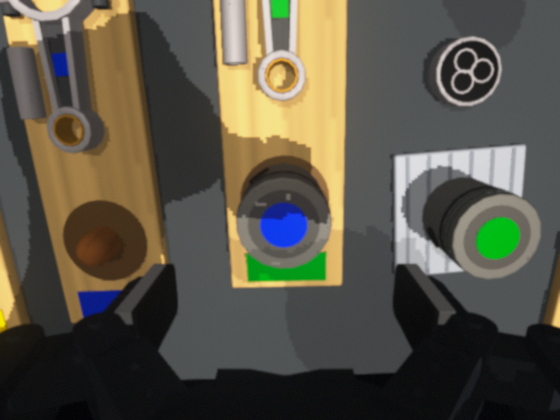

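View pics/t5.png

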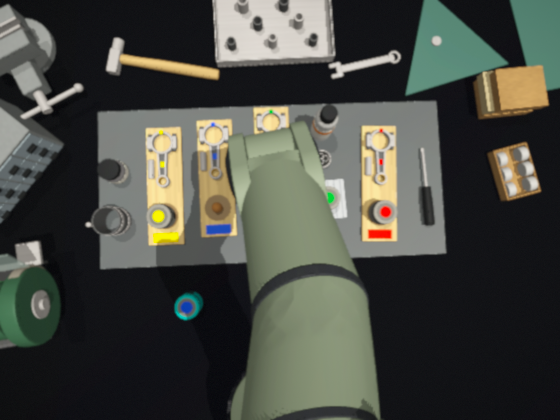

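Red is seated on the red keeper, top view (385,211), within 1 mm of the seat. The real blue piston, with its grey body, is under the gripper at (283,225).

>>> {"op": "move_arm", "data": {
  "plan": [
    [-0.08,-0.04,0.8,0,0,0],
    [0,0,0.9,0,0,0],
    [0,0,0.9,0,0,0],
    [0,0,0.9,0,0,0],
    [0,0,0.6,0,0,0]
  ]
}}

```text
clock: 17.05
position: [0.5441, 0.0249, 0.0306]
tool_rot: [3.141, 0.001, -0.01]
force: [-0.7, -0.2, 0.4]
grip_width: 0.0853
```

>>> {"op": "move_arm", "data": {
  "plan": [
    [0,0,0,0,0,0],
    [0,0,0,0,0,0]
  ]
}}

```text
clock: 17.25
position: [0.5449, 0.0256, 0.0323]
tool_rot: [3.141, -0.0, -0.01]
force: [-0.4, -0.1, 0.7]
grip_width: 0.0854
```

>>> {"op": "move_arm", "data": {
  "plan": [
    [0,0,0,0,0,0],
    [0,0,0,0,0,0],
    [0,0,0,0,0,0],
    [0,0,0,0,0,0],
    [0,0,0,0,0,0]
  ],
  "claw": 1
}}

```text
clock: 17.75
position: [0.5452, 0.0258, 0.033]
tool_rot: [-3.142, -0.001, -0.009]
force: [-3.7, -0.9, 12.8]
grip_width: 0.057
```

>>> {"op": "move_arm", "data": {
  "plan": [
    [0,0,-0.5,0,0,0],
    [0,0,-0.9,0,0,0],
    [0,0,-0.9,0,0,0],
    [0,0,-0.9,0,0,0],
    [0,0,-0.8,0,0,0]
  ]
}}

```text
clock: 18.25
position: [0.5447, 0.0259, 0.1339]
tool_rot: [-3.141, -0.001, -0.009]
force: [-0.1, -0.1, -3.3]
grip_width: 0.0567
```

>>> {"op": "move_arm", "data": {
  "plan": [
    [-0.21,-0.93,0,0,0,0],
    [-0.21,-0.93,0,0,0,0],
    [-0.21,-0.93,0,0,0,0],
    [-0.21,-0.93,0,0,0,0],
    [-0.21,-0.93,0,0,0,0]
  ]
}}

```text
clock: 18.75
position: [0.5192, 0.1433, 0.1328]
tool_rot: [-3.141, -0.001, -0.009]
force: [0.3, -0.0, -2.1]
grip_width: 0.0566
```

>>> {"op": "move_arm", "data": {
  "plan": [
    [-0.2,-0.9,0,0,0,0],
    [0,0,0,0,0,0],
    [0,0,0,0,0,0]
  ]
}}

```text
clock: 19.05
position: [0.5146, 0.1651, 0.1325]
tool_rot: [-3.142, -0.0, -0.008]
force: [-0.5, -0.9, -1.7]
grip_width: 0.0569
```

>>> {"op": "move_arm", "data": {
  "plan": [
    [0,0,0.8,0,0,0],
    [0,0,0.8,0,0,0],
    [0,0,0.8,0,0,0],
    [0,0,0.8,0,0,0],
    [0,0,0.6,0,0,0]
  ]
}}

```text
clock: 19.55
position: [0.5148, 0.1636, 0.0361]
tool_rot: [3.141, 0.0, -0.011]
force: [1.3, 1.0, -3.1]
grip_width: 0.0568
```

>>> {"op": "move_arm", "data": {
  "plan": [
    [0,0,0.08,0,0,0],
    [0,0,0,0,0,0]
  ]
}}

```text
clock: 19.75
position: [0.5149, 0.1642, 0.0351]
tool_rot: [3.141, 0.0, -0.01]
force: [0.1, 0.3, -2.2]
grip_width: 0.0569
```

>>> {"op": "move_arm", "data": {
  "plan": [
    [0,0,0.06,0,0,0],
    [0,0,0,0,0,0]
  ]
}}

```text
clock: 19.95
position: [0.5151, 0.1649, 0.034]
tool_rot: [-3.141, -0.001, -0.009]
force: [0.3, -0.6, -3.0]
grip_width: 0.057
```

>>> {"op": "move_arm", "data": {
  "plan": [
    [0,0,0.07,0,0,0],
    [0,0,0,0,0,0]
  ]
}}

```text
clock: 20.15
position: [0.5152, 0.1651, 0.033]
tool_rot: [-3.141, -0.001, -0.009]
force: [-5.8, -2.0, 22.9]
grip_width: 0.0569
```

>>> {"op": "move_arm", "data": {
  "plan": [
    [0,0,-0.04,0,0,0],
    [0,0,0,0,0,0]
  ]
}}

```text
clock: 20.35
position: [0.515, 0.1651, 0.0331]
tool_rot: [-3.141, -0.001, -0.009]
force: [-1.0, -0.8, 9.7]
grip_width: 0.0566
```

>>> {"op": "move_arm", "data": {
  "plan": [
    [0,0,0,0,0,0],
    [0,0,0,0,0,0],
    [0,0,0,0,0,0],
    [0,0,0,0,0,0],
    [0,0,0,0,0,0]
  ],
  "claw": -1
}}

```text
clock: 20.85
position: [0.5147, 0.165, 0.0325]
tool_rot: [-3.142, 0.0, -0.009]
force: [-0.1, -0.9, 0.7]
grip_width: 0.0849
```

>>> {"op": "move_arm", "data": {
  "plan": [
    [0,0,-0.5,0,0,0],
    [0,0,-0.9,0,0,0],
    [0,0,-0.9,0,0,0],
    [0,0,-0.9,0,0,0],
    [0,0,-0.9,0,0,0]
  ]
}}

```text
clock: 21.35
position: [0.5147, 0.1649, 0.1369]
tool_rot: [-3.141, -0.001, -0.009]
force: [-0.1, -0.0, -0.3]
grip_width: 0.0857
```

>>> {"op": "move_arm", "data": {
  "plan": [
    [0.07,1,0,0,0,0],
    [0.07,1,0,0,0,0],
    [0.07,1,0,0,0,0],
    [0.07,1,0,0,0,0],
    [0.07,1,0,0,0,0]
  ]
}}

```text
clock: 21.85
position: [0.5223, 0.0388, 0.136]
tool_rot: [-3.141, -0.001, -0.009]
force: [0.2, -0.3, -0.7]
grip_width: 0.0855
```

>>> {"op": "move_arm", "data": {
  "plan": [
    [0.07,1,0,0,0,0],
    [0.07,1,0,0,0,0],
    [0.07,1,0,0,0,0],
    [0.07,1,0,0,0,0],
    [0.07,1,0,0,0,0]
  ]
}}

```text
clock: 22.35
position: [0.5299, -0.0862, 0.136]
tool_rot: [-3.142, -0.001, -0.009]
force: [0.5, 0.6, 0.5]
grip_width: 0.0855
```

>>> {"op": "move_arm", "data": {
  "plan": [
    [0,0.95,0,0,0,0],
    [0,0,0,0,0,0],
    [0,0,0,0,0,0]
  ]
}}

```text
clock: 22.65
position: [0.5296, -0.109, 0.1357]
tool_rot: [-3.141, -0.0, -0.01]
force: [0.8, 0.1, -0.0]
grip_width: 0.0854
```

Run:
```python
from h import *
ci=viewer.camera_info('wrist'); s=bot.observe(); im=viewer.grab_frame('wrist'); cv2.imwrite("pics/w6.png",im[:,:,::-1])
print(s['position'].round(4),s['tool_rot'].round(3))
for c in ['green']:
    for b in blobs(im,c,60): print(c,b,onz(ci,b[0],.064).round(4),onz(ci,b[0],.0145).round(4))
T=viewer.camera_info('top');im=viewer.grab_frame('top'); cv2.imwrite("pics/t6.png",im[:,:,::-1])
for b in blobs(im,'blue'): print(b,onz(T,b[0],.0698))
```

```text
[ 0.5296 -0.109   0.1357] [-3.141 -0.    -0.01 ]
green ((np.float64(284.3), np.float64(213.5)), (262, 192, 46, 44, 1596)) [ 0.5326 -0.1086  0.064 ] [ 0.5178 -0.1083  0.0145]
green ((np.float64(114.2), np.float64(247.0)), (74, 233, 80, 29, 2099)) [5.114e-01 1.000e-04 6.400e-02] [0.4917 0.0254 0.0145]
((np.float64(213.8), np.float64(206.0)), (209, 201, 11, 11, 101)) [0.51472455 0.16533538 0.0698    ]
((np.float64(218.0), np.float64(228.9)), (207, 225, 23, 9, 185)) [0.46032519 0.15553104 0.0698    ]
((np.float64(337.1), np.float64(287.2)), (332, 282, 11, 11, 96)) [ 0.31909147 -0.12532128  0.0698    ]
((np.float64(186.3), np.float64(306.9)), (181, 302, 12, 11, 110)) [0.27855449 0.23019436 0.0698    ]
```

View pics/w6.png

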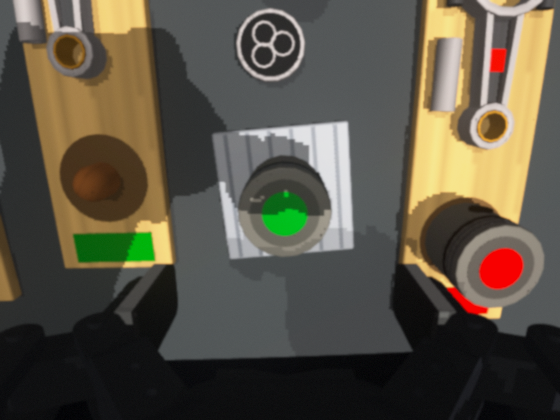

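View pics/t6.png

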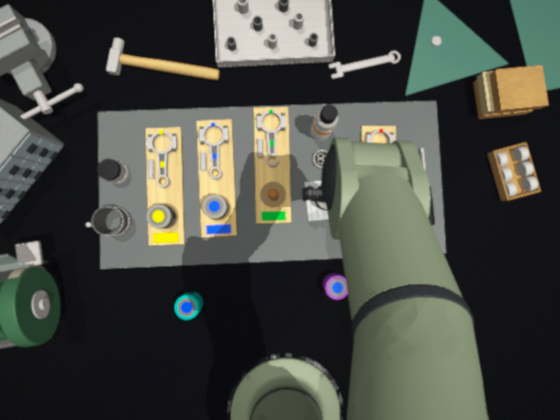

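Blue sits on the blue keeper, top view (214,206). Green is under the gripper at (284,213), so I pick it up.

>>> {"op": "move_arm", "data": {
  "plan": [
    [0.12,0,0.8,0,0,0],
    [0,0,0.95,0,0,0],
    [0,0,0.95,0,0,0],
    [0,0,0.9,0,0,0],
    [0,0,0.8,0,0,0]
  ]
}}

```text
clock: 23.25
position: [0.5327, -0.1078, 0.0242]
tool_rot: [-3.141, 0.0, -0.008]
force: [-0.2, -0.7, -0.7]
grip_width: 0.0854
```

>>> {"op": "move_arm", "data": {
  "plan": [
    [0,0,0,0,0,0],
    [0,0,0,0,0,0]
  ]
}}

```text
clock: 23.45
position: [0.5328, -0.1083, 0.0255]
tool_rot: [-3.141, 0.0, -0.008]
force: [0.4, -0.4, 0.4]
grip_width: 0.0855
```

>>> {"op": "move_arm", "data": {
  "plan": [
    [0,0,0,0,0,0],
    [0,0,0,0,0,0],
    [0,0,0,0,0,0],
    [0,0,0,0,0,0],
    [0,0,0,0,0,0]
  ],
  "claw": 1
}}

```text
clock: 23.95
position: [0.5333, -0.1089, 0.0263]
tool_rot: [3.142, -0.002, -0.009]
force: [-2.6, 1.9, 12.8]
grip_width: 0.0571
```

>>> {"op": "move_arm", "data": {
  "plan": [
    [0,0,-0.6,0,0,0],
    [0,0,-0.9,0,0,0],
    [0,0,-0.9,0,0,0],
    [0,0,-0.9,0,0,0],
    [0,0,-0.9,0,0,0]
  ]
}}

```text
clock: 24.45
position: [0.5326, -0.1091, 0.1323]
tool_rot: [3.141, -0.001, -0.009]
force: [0.6, 0.3, -1.4]
grip_width: 0.0568
```

>>> {"op": "move_arm", "data": {
  "plan": [
    [0.09,-0.9,0,0,0,0],
    [0.09,-0.9,0,0,0,0],
    [0.09,-0.9,0,0,0,0],
    [0.09,-0.9,0,0,0,0],
    [0.09,-0.9,0,0,0,0]
  ]
}}

```text
clock: 24.95
position: [0.545, 0.0043, 0.1314]
tool_rot: [-3.142, -0.001, -0.009]
force: [0.8, 0.6, -1.8]
grip_width: 0.0571
```

>>> {"op": "move_arm", "data": {
  "plan": [
    [0.09,-0.88,0,0,0,0],
    [0,0,0,0,0,0],
    [0,0,0,0,0,0]
  ]
}}

```text
clock: 25.25
position: [0.5475, 0.0255, 0.131]
tool_rot: [3.142, -0.001, -0.008]
force: [-0.4, -0.9, -1.7]
grip_width: 0.0568
```

>>> {"op": "move_arm", "data": {
  "plan": [
    [0,0,0.8,0,0,0],
    [0,0,0.8,0,0,0],
    [0,0,0.8,0,0,0],
    [0,0,0.8,0,0,0],
    [0,0,0.6,0,0,0]
  ]
}}

```text
clock: 25.75
position: [0.5472, 0.0243, 0.0345]
tool_rot: [3.141, 0.0, -0.01]
force: [-0.1, 0.4, -1.9]
grip_width: 0.0568
```

>>> {"op": "move_arm", "data": {
  "plan": [
    [0,0,0.05,0,0,0],
    [0,0,0,0,0,0]
  ]
}}

```text
clock: 25.95
position: [0.5474, 0.0249, 0.034]
tool_rot: [3.141, 0.0, -0.01]
force: [-0.0, -0.1, -1.6]
grip_width: 0.0571
```

>>> {"op": "move_arm", "data": {
  "plan": [
    [0,0,0.05,0,0,0],
    [0,0,0,0,0,0]
  ]
}}

```text
clock: 26.15
position: [0.5477, 0.0253, 0.0331]
tool_rot: [-3.141, -0.001, -0.009]
force: [-0.3, -0.3, -1.5]
grip_width: 0.0571
```

>>> {"op": "move_arm", "data": {
  "plan": [
    [0,0,0.05,0,0,0],
    [0,0,0,0,0,0]
  ]
}}

```text
clock: 26.35
position: [0.5477, 0.0254, 0.0324]
tool_rot: [-3.142, -0.001, -0.009]
force: [-4.7, 0.0, 16.4]
grip_width: 0.0568
```

Seated. I release it and retreat up and away.

>>> {"op": "move_arm", "data": {
  "plan": [
    [0,0,0,0,0,0],
    [0,0,0,0,0,0],
    [0,0,0,0,0,0],
    [0,0,0,0,0,0],
    [0,0,0,0,0,0]
  ],
  "claw": -1
}}

```text
clock: 26.85
position: [0.5474, 0.0254, 0.0312]
tool_rot: [-3.142, 0.0, -0.009]
force: [-0.4, -0.6, -0.1]
grip_width: 0.0854
```

>>> {"op": "move_arm", "data": {
  "plan": [
    [0,0,-0.5,0,0,0],
    [0,0,-1,0,0,0],
    [0,0,-1,0,0,0],
    [0,0,-1,0,0,0],
    [0,0,-1,0,0,0]
  ]
}}

```text
clock: 27.35
position: [0.5473, 0.0254, 0.1458]
tool_rot: [-3.141, -0.001, -0.009]
force: [1.0, -0.7, -0.0]
grip_width: 0.0856
```

>>> {"op": "move_arm", "data": {
  "plan": [
    [0,1,-0.7,0,0,0],
    [0,1,-0.7,0,0,0],
    [0,1,-0.7,0,0,0],
    [0,1,-0.7,0,0,0],
    [0,1,-0.7,0,0,0]
  ]
}}

```text
clock: 27.85
position: [0.5459, -0.1006, 0.2331]
tool_rot: [-3.142, -0.001, -0.009]
force: [0.6, 0.1, 0.2]
grip_width: 0.0855
```

>>> {"op": "move_arm", "data": {
  "plan": [
    [-0.3,1,0,0,0,0],
    [-0.3,1,0,0,0,0],
    [-0.3,1,0,0,0,0],
    [-0.3,1,0,0,0,0],
    [-0.3,1,0,0,0,0]
  ]
}}

```text
clock: 28.35
position: [0.507, -0.2252, 0.2323]
tool_rot: [3.142, -0.001, -0.009]
force: [0.0, -0.5, 0.0]
grip_width: 0.0857
```

>>> {"op": "move_arm", "data": {
  "plan": [
    [-0.6,1,0,0,0,0],
    [-0.6,1,0,0,0,0],
    [-0.6,1,0,0,0,0],
    [-0.6,1,0,0,0,0],
    [-0.6,1,0,0,0,0]
  ]
}}

```text
clock: 28.85
position: [0.4306, -0.3494, 0.2323]
tool_rot: [3.141, -0.001, -0.009]
force: [1.3, 0.6, -0.1]
grip_width: 0.0853
```

>>> {"op": "move_arm", "data": {
  "plan": [
    [-0.6,1,0,0,0,0],
    [-0.6,1,0,0,0,0],
    [-0.6,1,0,0,0,0],
    [-0.6,1,0,0,0,0],
    [0,0,0,0,0,0]
  ]
}}

```text
clock: 29.35
position: [0.3676, -0.4511, 0.2322]
tool_rot: [3.14, 0.001, -0.014]
force: [0.5, -0.6, 0.2]
grip_width: 0.0854
```

Run:
```python
from h import *
C={n:viewer.camera_info(n) for n in ['top','side']}
I={n:viewer.grab_frame(n) for n in C}
print(bot.observe()['position'],bot.observe()['force'])
for n in I: cv2.imwrite(f"pics/f_{n}.png",I[n][:,:,::-1])
for c in ['red','yellow','blue','green']:
    for b in blobs(I['top'],c,80): print(c,b[0],onz(C['top'],b[0],.0698)[:2].round(4), [x[0] for x in blobs(I['side'],c,40)])
```

```text
[ 0.3702483  -0.44801287  0.2319076 ] [0.86268918 1.01642108 0.91255932]
red (np.float64(385.4), np.float64(211.6)) [ 0.4974 -0.2452] [(np.float64(289.8), np.float64(132.7)), (np.float64(309.2), np.float64(151.8))]
red (np.float64(379.5), np.float64(233.4)) [ 0.4453 -0.2297] [(np.float64(289.8), np.float64(132.7)), (np.float64(309.2), np.float64(151.8))]
yellow (np.float64(157.9), np.float64(215.8)) [0.4927 0.2972] [(np.float64(242.8), np.float64(333.9)), (np.float64(273.2), np.float64(349.9))]
yellow (np.float64(165.6), np.float64(237.1)) [0.4423 0.2789] [(np.float64(242.8), np.float64(333.9)), (np.float64(273.2), np.float64(349.9))]
blue (np.float64(213.8), np.float64(206.0)) [0.5147 0.1653] [(np.float64(357.7), np.float64(177.8)), (np.float64(247.1), np.float64(266.7)), (np.float64(275.5), np.float64(285.0)), (np.float64(371.4), np.float64(323.4))]
blue (np.float64(218.1), np.float64(228.8)) [0.4606 0.1553] [(np.float64(357.7), np.float64(177.8)), (np.float64(247.1), np.float64(266.7)), (np.float64(275.5), np.float64(285.0)), (np.float64(371.4), np.float64(323.4))]
blue (np.float64(337.1), np.float64(287.3)) [ 0.3189 -0.1253] [(np.float64(357.7), np.float64(177.8)), (np.float64(247.1), np.float64(266.7)), (np.float64(275.5), np.float64(285.0)), (np.float64(371.4), np.float64(323.4))]
blue (np.float64(186.2), np.float64(307.0)) [0.2783 0.2304] [(np.float64(357.7), np.float64(177.8)), (np.float64(247.1), np.float64(266.7)), (np.float64(275.5), np.float64(285.0)), (np.float64(371.4), np.float64(323.4))]
green (np.float64(272.6), np.float64(191.8)) [0.5474 0.0255] [(np.float64(246.5), np.float64(209.3)), (np.float64(272.2), np.float64(228.8))]
green (np.float64(273.1), np.float64(215.5)) [0.4908 0.0248] [(np.float64(246.5), np.float64(209.3)), (np.float64(272.2), np.float64(228.8))]
```

View pics/f_top.png

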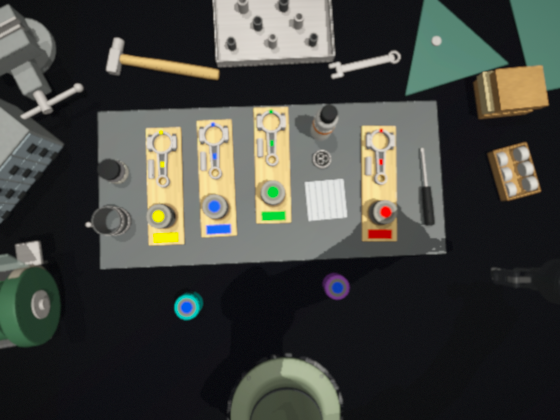

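View pics/f_side.png

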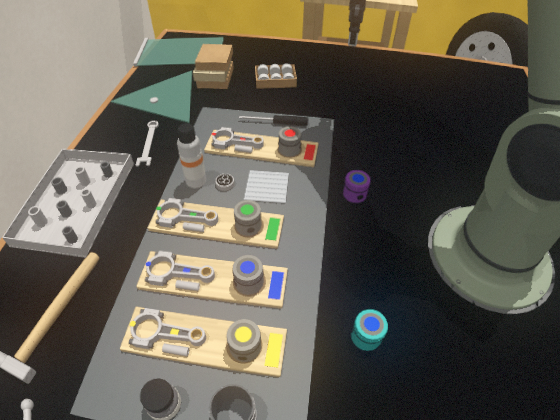

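All four dots match their bars: top view red (385,212), yellow (158,216), blue (214,206) and green (273,192). Each is within about 3 mm of its seat. The can still stands at (326,120), so I hand the job in.

```bash
python3 -c "
from workcell import workorder
print(workorder.job_done())"
```

```text
the job is handed in; nothing more can be done
None
```

All four pistons now stand on the keepers of their own colour, and the job is handed in at about 29.5 s of the 112 s limit; it gave no verdict. Yellow was already home and untouched. I parked green on the pad, moved red from blue to red, then blue from green to blue, and finally green from the pad to green.

- **Last checks:** the final top picture puts each piston within about 3 mm of its estimated seat, and the final side picture shows all four upright. Red, blue and green each met the board within about 1 mm of the height I expected before I let go.
- **Surroundings:** the can, the pad and the purple and turquoise look-alikes look unmoved. The arm is parked clear with the gripper open.
- **What disagreed:** the wrist camera placed the keeper bars 2 to 5 mm nearer the robot than the top view did. I used the top view. While I set green on the pad, the downward push briefly reached 59 N at the wrist (limit 120 N), so I backed off before opening.

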